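# Show the apprentice which jar goes where

### The arm

A 6-joint arm with a two-finger parallel gripper is mounted at the origin on the work surface. World frame = base frame: x ahead of the robot, y to its left, z up, the work surface at z = 0. Lengths are in mm, angles in degrees, forces in N, time in s.
With the tool pointing down it reaches from about 350 to 850 mm from the base axis. Payload 8.1 kg.
Tool frame: the origin (TCP) lies between the finger pads, 19 mm behind the fingertips; this is the grasp point; z points along the fingers, y is the direction in which the jaws open and shut (so a half turn about z gives the same grasp; the last joint's range is limited). The gripper opens to 85 mm and grips with 20 to 120 N. Pads are 22 mm wide; open, the fingers measure 114 mm over their backs; the gripper's body (76 mm by 85 mm) begins 54 mm behind the grasp point. The pads swing forward as they close: fully open they stand 13 mm farther back than shut.
Start: joints at [71.654, 7.471, 85.268, -0, 87.261, -4.893], TCP at [139.567, 583.547, 249.992] pointing down, gripper open.
Joint ranges: [-169.43, 169.43], [-51.17, 129.36], [1.28, 143.12], [-76.62, 256.62], [0, 156.53], [-152.29, 152.29]. Speed limits (degrees/s): [136.94, 136.94, 159.86, 180, 180, 180].

### API

Orientations are given as [roll, pitch, yaw] about the fixed x, y, z axes, in that order (R = Rz(yaw) Ry(pitch) Rx(roll)).
In Python, from bench import telemetry, snapshot, camera_params, job gives the robot as it stands. The module is installed in compiled form; this text tells all that it offers.
- The arm moves only by the shell command python3 -m jog 'ROWS' [FORCE]. ROWS is JSON, a list that holds one entry, the list of rows, each a list of 7 numbers: the shift along the tool's x, y, z in units of 50 mm (1.0 is 50 mm), then the turn, a rotation vector about the tool's x, y, z in units of 2 pi rad (1.0 is 2 pi rad), then the opening, from 0 (shut) to 1 (fully open). In form: [[[dx, dy, dz, rx, ry, rz, claw], ...]]. A call has 1 to 12 rows; each row shifts and turns the commanded pose from where the row before left it, along the tool's axes as they then stand; what a row does not reach is not made up. A row lasts 1/8 s, in which the tool goes at most 62.5 mm and 10.7 degrees, less where a joint would pass 70% of its speed; a pose out of reach is approached as far as the arm can. A call with a number of a shift or a turn outside -1 to 1 is refused whole. A call with a gripper value outside its range is refused whole. The fingers move at their own pace and stop on an object; FORCE is the grip in N (left out, the last holds). Time passes only in rows, so rows that do not move let the fingers close. It gives the time, the measured TCP pose, the force and the opening at its end, in the units of the state.
- telemetry.sense(): the state, without advancing time (a new reading comes with each control period).
- snapshot(name): name is "scene" or "top" or "wrist"; returns (picture, depth): 420x560x3 uint8, red, green, blue; 420x560 float32, mm along the optical axis (not along the pixel's ray), 0 where there is no reading.
- camera_params(name): a dict with "K" (3x3 intrinsics, pixels), "extrinsics" (4x4, takes a point from camera to world coordinates). Camera axes: x right, y down, z forward; pixel columns grow to the right and rows downward; lengths in mm; the calibration is good to about 2 mm. A picture is of the moment at which its call begins: read the wrist's pose just before it. camera_params takes no time and is no camera call; for the wrist camera it gives the pose at the moment of the call.
- job.hand_in(): hands the job in, once; it reports no verdict.
The state is a dict: "time": time; "joint_pos": joint angles; "qd": joint speeds; "joint_efforts": joint torques, N m; "tool_pos": TCP position; "tcp_rot": TCP orientation; "ft_force": force on the tool from outside, world axes, zero at the start; "wrist_torque": the same for the moment, N m; "finger_gap": finger opening in mm.
Only numpy, scipy, OpenCV 4.12 (cv2) and the standard library are available. Lean on these libraries where they do the work, as an engineer would, in place of code of your own. Each camera call takes 0.05 s, during which the arm holds its last target. There are 200 camera calls.

### The job

Ring for the apprentice by pressing the push button on the small wooden block all the way down and letting it go. Then, with the tool pointing straight down, point at the short, wide jar from just above its lid for two seconds, and after that point in the same way, from just above, at the cork mat that has nothing on it, and finish while still pointing there. Do not touch the jars, the mats or what stands on them, and do not bring the tool down over either of the other jars.

Things in the scene. Friction and masses are not known exactly. Their poses are not given: they have to be found in the camera images.
- bell (a joint): Press depth of the push button: 0 up, 0.006 m fully down; it springs back by itself. About 4 N holds it fully down.
- bell_top (a point): Centre of the top of the white push button, 28 mm across, on a round dark steel base (44 mm across, 12 mm high) on a wooden block 70 x 70 x 40 mm fixed to the table; this point is 62 mm above the table, 10 mm above the base. z is up.
- jar_board: Fixed plain wooden board, 110 mm (own x) by 330 mm (own y), 18 mm thick, on which the three jars stand in a row, 105 mm apart, in any order. Origin at the centre of its underside.
- jar_squat_top (a point): Centre of the top of the lid of the short, wide jar: glass jar of gold flakes, grey metal lid 74 mm across; jar 80 mm across and 60 mm tall in all. The one to point at. Loose. z is up.
- jar_squat: The short, wide jar itself; origin at the centre of its underside.
- jar_middle: Middle jar, same materials, 62 mm across, 90 mm tall; loose, leave alone. Origin at the centre of its underside.
- jar_middle_top (a point): Centre of the top of the middle jar's lid.
- jar_tall: Tall, narrow jar, same materials, 50 mm across, 120 mm tall; loose, leave alone. Origin at the centre of its underside.
- jar_tall_top (a point): Centre of the top of the tall jar's lid.
- mat_board: Fixed plywood board, 120 mm (own x) by 370 mm (own y), 12 mm thick, carrying three round cork mats in a row, 120 mm apart, in any order. Origin at the centre of its underside.
- mat_empty: The cork mat with nothing on it, 86 mm across, 5 mm thick, fixed. Origin at the centre of its underside.
- mat_empty_top (a point): Centre of the top face of the empty cork mat. z is up.
- mat_bowl: The cork mat under the bowl, same size as the empty one, fixed. Origin at the centre of its underside.
- mat_tin: The cork mat under the tin, same size as the empty one, fixed. Origin at the centre of its underside.
- bowl: White ceramic bowl, 74 mm across, 40 mm tall, standing on another cork mat; loose, leave alone. Origin at the centre of its underside.
- tin: Round metal tin with lid, 62 mm across, 55 mm tall, standing on the third cork mat; loose, leave alone. Origin at the centre of its underside.
Things that resemble listed ones, but are neither listed nor needed, are in the scene too. Of the things that look like the part that bears bell, the middle-sized one is meant.

How it is judged:
By the outcome, as a careful person would: the job done as asked, in the order asked, and still so for the second after the job is handed in, with the robot touching nothing.
It also fails if it takes over 48 s, if anything falls off the work surface, if the arm or the gripper's body presses on something with over 40 N, if the wrist force passes 120 N, or if a joint passes its speed limit or range.

## Working session

There is one attempt and no reset: what is moved stays moved. The work goes in short steps, Python scripts to look and compute and a shell command to move; the robot and the scene stay as the last step left them, time stands still between calls to the robot, and variables do not carry over. Pictures are saved under pics/ and viewed, about 8 in all and at most 12, crops included, and the job is handed in when it is done.

```bash
mkdir -p pics
cat > h.py <<'E'
import numpy as np, cv2
from bench import telemetry, snapshot, camera_params
def shot(name,tag):
    P=camera_params(name); im,d=snapshot(name)
    np.savez(f'pics/{tag}.npz',im=im,d=d,K=P['K'],T=P['extrinsics'])
    cv2.imwrite(f'pics/{tag}.png',im[:,:,::-1])
def load(tag):
    z=np.load(f'pics/{tag}.npz'); return z['im'],z['d'],z['K'],z['T']
def cloud(tag):
    im,d,K,T=load(tag); v,u=np.mgrid[:d.shape[0],:d.shape[1]]
    p=np.stack([(u-K[0,2])/K[0,0]*d,(v-K[1,2])/K[1,1]*d,d],-1)
    w=p@T[:3,:3].T+T[:3,3]; w[d==0]=np.nan; return im,w
def plane(tag,u,v,z):
    im,d,K,T=load(tag); r=T[:3,:3]@np.array([(u-K[0,2])/K[0,0],(v-K[1,2])/K[1,1],1]); o=T[:3,3]
    return o+r*(z-o[2])/r[2]
E
python3 - <<'E'
from h import *
s=telemetry.sense(); print(s['time'],s['tool_pos'],s['tcp_rot'],s['ft_force'],s['finger_gap'])
for n in('scene','top','wrist'):
    shot(n,n+'0'); im,d,K,T=load(n+'0'); print(n,K[0,0],T.round(2).tolist())
E
```

```text
0.0 [139.38267194 583.03525637 248.9496021 ] [-1.79893498e+02 -9.27874993e-03  1.66549433e+02] [-1.04352328 -0.30810556  0.5772813 ] 85.36731822039141
scene 462.71452275469665 [[-0.85, 0.4, -0.35, 838.89], [0.53, 0.65, -0.54, 498.07], [0.01, -0.65, -0.76, 876.41], [0.0, 0.0, 0.0, 1.0]]
top 504.5893444587332 [[-0.01, -0.98, 0.2, 271.68], [-1.0, 0.01, 0.0, -20.84], [-0.0, -0.2, -0.98, 1118.79], [0.0, 0.0, 0.0, 1.0]]
wrist 348.9901612774825 [[0.23, 0.93, 0.28, 66.92], [0.97, -0.22, -0.07, 600.82], [-0.0, 0.29, -0.96, 372.69], [0.0, 0.0, 0.0, 1.0]]
```

View pics/top0.png

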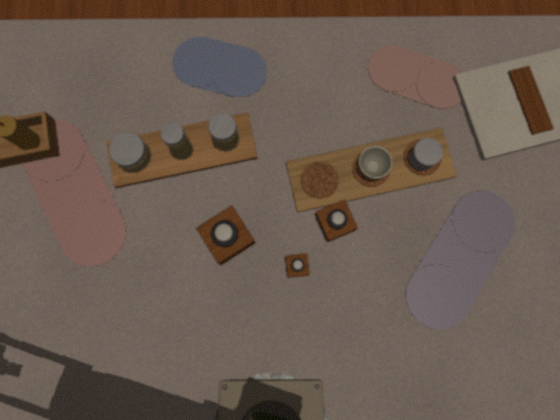

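View pics/scene0.png

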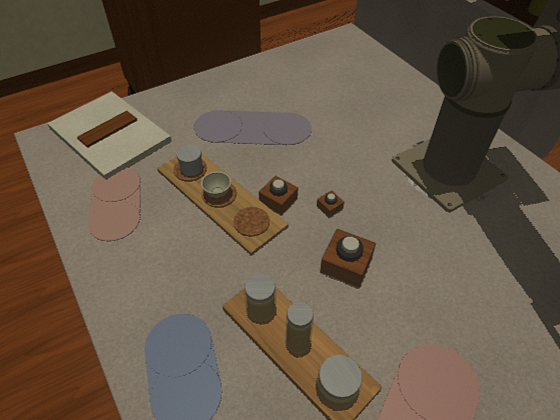

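The top view shows three button blocks: (223,234) largest, (337,219) middle, (297,265) smallest. It also shows the jars, squat (128,150), tall (174,135) and middle (222,128), and the empty mat at (320,180). Next I measure these and make one enlarged crop.

Run:
```python
from h import *
im,w=cloud('top0')
for n,u,v in(('big',223,234),('mid',337,219),('small',297,265),('squat',128,150),('tall',174,135),('middle',222,128),('mat',320,180),('bowl',374,163),('tin',427,152)):
    r=14; P=w[v-r:v+r,u-r:u+r].reshape(-1,3); P=P[~np.isnan(P[:,0])]
    top=np.percentile(P[:,2],97); Q=P[abs(P[:,2]-top)<4]
    print(n,w[v,u].round(1),'top',top.round(1),'c',Q.mean(0).round(1),'mid-ext',((Q.max(0)+Q.min(0))/2).round(1),'size',np.ptp(Q,axis=0).round(0))
# block tops: size from brown mask at block height
hsv=cv2.cvtColor(im,cv2.COLOR_RGB2HSV)
m=((hsv[...,1]>110)&(hsv[...,2]<140)&(w[...,2]>12)).astype(np.uint8)
for u,v in((223,234),(337,219),(297,265)):
    s=np.zeros_like(m); s[v-32:v+32,u-32:u+32]=m[v-32:v+32,u-32:u+32]
    z=np.median(w[...,2][s>0]); q=(s>0)&(abs(w[...,2]-z)<4)
    print('block',u,v,'z',z.round(1),cv2.minAreaRect(w[q][:,:2].astype(np.float32)))
a=cv2.resize(im[60:290,100:460],None,fx=2.2,fy=2.2,interpolation=3); cv2.imwrite('pics/crop1.png',np.clip(a[:,:,::-1]*1.6,0,255))
```

```text
big [406.2  97.6  82.6] top 84.6 c [410.9  97.4  82.9] mid-ext [410.6  97.8  83.8] size [33. 34.  6.]
mid [ 439.1 -141.1   62.4] top 63.9 c [ 442.2 -141.7   62.5] mid-ext [ 441.5 -141.3   63.7] size [26. 26.  7.]
small [344.2 -55.7  43.2] top 42.8 c [345.5 -55.3  41.9] mid-ext [345.6 -54.8  42.5] size [28. 23.  7.]
squat [589.7 304.9  78.3] top 82.2 c [591.8 307.2  79.9] mid-ext [590.5 306.4  81.3] size [61. 60.  6.]
tall [601.8 193.7 140.1] top 141.3 c [607.5 199.1 139.4] mid-ext [607.7 200.1 140.8] size [45. 45.  7.]
middle [627.2 100.2 108.1] top 111.5 c [631.9 101.8 109.3] mid-ext [631.4 102.1 110.5] size [54. 55.  6.]
mat [ 534.5 -110.5   19.5] top 21.3 c [ 536.3 -108.    18.9] mid-ext [ 535.9 -109.6   20.5] size [63. 62.  6.]
bowl [ 571.6 -232.1   24.2] top 58.1 c [ 562.2 -220.5   56.9] mid-ext [ 563.9 -225.3   58.1] size [62. 61.  8.]
tin [ 582.  -337.9   72.4] top 75.3 c [ 583.8 -338.5   73. ] mid-ext [ 584.2 -337.6   74.5] size [59. 56.  6.]
block 223 234 z 53.3 ((410.25091552734375, 97.20419311523438), (90.69893646240234, 91.08834838867188), 32.658653259277344)
block 337 219 z 35.9 ((442.5146789550781, -141.56500244140625), (70.78569030761719, 70.59623718261719), 22.277301788330078)
block 297 265 z 28.1 ((359.91400146484375, -80.90177917480469), (57.02047348022461, 114.8049545288086), 30.70317840576172)[ WARN:0@0.473] global loadsave.cpp:1063 imwrite_ Unsupported depth image for selected encoder is fallbacked to CV_8U.
```

View pics/crop1.png

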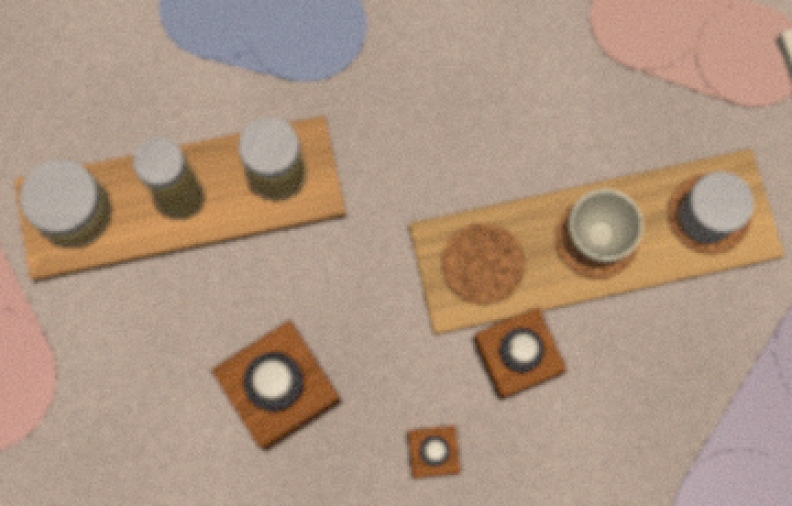

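The middle block measures 70×70 mm with its button top at about 62.5 mm, so it matches the description. The other two are about 91 mm and well under 70 mm. Button at (442,−141.5). I shut the gripper and go above it at travel height.

```bash
python3 -m jog '[[[-0.8,-0.56,0,0,0,0,0],[-0.8,-0.56,0,0,0,0,0],[-0.8,-0.56,0,0,0,0,0],[-0.8,-0.56,0,0,0,0,0],[-0.8,-0.56,0,0,0,0,0],[-0.53,-0.98,0,0,0,0,0],[-0.53,-0.98,0,0,0,0,0],[-0.53,-0.98,0,0,0,0,0],[-0.53,-0.98,0,0,0,0,0],[-0.53,-0.98,0,0,0,0,0],[-0.53,-0.98,0,0,0,0,0],[-0.53,-0.98,0,0,0,0,0]]]' 30
```

```text
time: 1.65
tool_pos: [402.2, 22.3, 250.0]
tcp_rot: [180.0, 0.0, 166.5]
ft_force: [1.0, -0.9, -0.2]
finger_gap: 0.1
```

Run:
```python
from h import *
im,w=cloud('top0')
for n,u,v,z,r in(('squat',128,150,79,26),('mat',320,180,18,24)):
    s=w[v-r:v+r,u-r:u+r]; q=abs(s[...,2]-z)<5
    if n=='mat':
        h=cv2.cvtColor(im,cv2.COLOR_RGB2HSV)[v-r:v+r,u-r:u+r]; q&=(h[...,0]<13)
    k,l,st,c=cv2.connectedComponentsWithStats(cv2.morphologyEx(q.astype(np.uint8),cv2.MORPH_CLOSE,np.ones((3,3)))); i=1+st[1:,4].argmax()
    print(n,st[i],plane('top0',c[i][0]+u-r,c[i][1]+v-r,z-1).round(1), s[q&(l==i)].mean(0).round(1))
```

```text
squat [  7   8  35  34 914] [593.2 309.8  78. ] [593.2 309.7  78.6]
mat [  7   7  35  33 589] [ 536.6 -109.    17. ] [ 535.5 -108.7   17.3]
```

```bash
python3 -m jog '[[[-0.51,-1.0,0,0,0,0,0],[-0.51,-1.0,0,0,0,0,0],[-0.51,-1.0,0,0,0,0,0],[0,0,0.9,0,0,0,0],[0,0,0.9,0,0,0,0],[0,0,0,0,0,0,0]]]'
python3 - <<'E'
from h import *
s=telemetry.sense(); print(s['time'],s['tool_pos'],s['ft_force'])
shot('wrist','w1'); im,w=cloud('w1'); g=cv2.cvtColor(im,cv2.COLOR_RGB2HSV)
m=((g[...,1]<60)&(g[...,2]>120)&(abs(w[...,2]-62)<6)&(np.hypot(w[...,0]-442,w[...,1]+141)<30)); print(m.sum(),w[m].mean(0),np.ptp(w[m],axis=0))
E
```

```text
time: 2.4
tool_pos: [438.6, -138.5, 156.1]
tcp_rot: [179.9, -0.5, 166.5]
ft_force: [0.0, 0.3, 0.6]
finger_gap: 0.1
2.4 [ 438.62094705 -138.46283812  156.06698682] [0.01914822 0.27798968 0.60000426]<stdin>:4: RuntimeWarning: Mean of empty slice.
  ret = um.true_divide(
Traceback (most recent call last):
ValueError: zero-size array to reduction operation maximum which has no identity
```

View pics/w1.png

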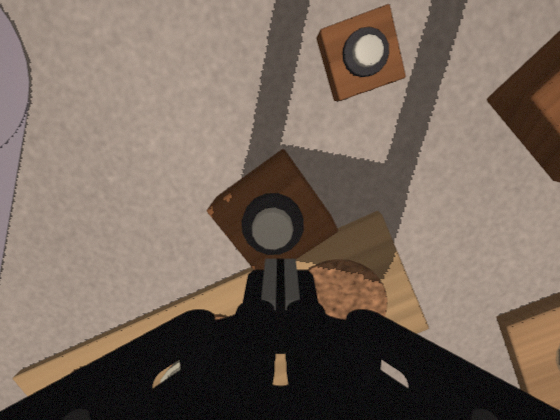

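The wrist view shows the middle block's button, in shadow, at (271,229), with the small block at (366,50) and the empty mat at (345,290).

Run:
```python
from h import *
im,w=cloud('w1'); d=np.hypot(w[...,0]-442,w[...,1]+141)
m=(w[...,2]>57)&(w[...,2]<68)&(d<22); print(m.sum(),w[m].mean(0).round(1),((w[m].max(0)+w[m].min(0))/2).round(1),np.ptp(w[m],axis=0).round(1))
g=im.max(-1); m=((g>70)&(d<24)&(w[...,2]>48)).astype(np.uint8); m[255:]=0
k,l,st,c=cv2.connectedComponentsWithStats(m); i=1+st[1:,4].argmax(); print(st[i],c[i],plane('w1',*c[i],62))
```

```text
1264 [ 440.7 -143.8   61.4] [ 441.6 -144.2   60.5] [27.4 27.1  7.1]
[ 252  208   41   42 1327] [271.92388847 228.32102487] [ 439.80887582 -143.93723086   62.        ]
```

```bash
python3 -m jog '[[[-0.07,-0.08,0.4,0,0,0,0],[0,0,0.5,0,0,0,0],[0,0,0.5,0,0,0,0],[0,0,0,0,0,0,0],[0,0,0,0,0,0,0]]]'
```

```text
time: 3.08
tool_pos: [445.6, -144.8, 92.5]
tcp_rot: [-180.0, 0.2, 166.6]
ft_force: [-0.0, -0.3, 0.5]
finger_gap: 0.1
```

```bash
python3 -m jog '[[[0.08,0.01,0.14,0,0,0,0],[0,0,0,0,0,0,0],[0,0,0,0,0,0,0]]]'; python3 -c "
from bench import telemetry as t;s=t.sense();print(s['tool_pos'],s['qd'])"
```

```text
time: 3.45
tool_pos: [440.4, -142.9, 83.3]
tcp_rot: [-180.0, 0.0, 166.5]
ft_force: [0.2, 0.0, -0.4]
finger_gap: 0.1
[ 440.38016361 -142.8779827    83.25261919] [ 0.05868206  0.14509198 -0.18545892 -0.01154209 -0.01162494  0.05291784]
```

Centred. Now I press gradually, watching the force.

```bash
python3 -m jog '[[[0,0,0.09,0,0,0,0],[0,0,0.03,0,0,0,0],[0,0,0,0,0,0,0]]]'
```

```text
time: 3.82
tool_pos: [440.7, -143.0, 77.2]
tcp_rot: [-180.0, 0.0, 166.5]
ft_force: [0.8, -1.0, 2.2]
finger_gap: 0.2
```

```bash
python3 -m jog '[[[0,0,0.04,0,0,0,0],[0,0,0,0,0,0,0]]]'
```

```text
time: 4.08
tool_pos: [440.6, -143.0, 75.2]
tcp_rot: [-180.0, 0.0, 166.5]
ft_force: [0.6, 0.2, 4.0]
finger_gap: 0.1
```

```bash
python3 -m jog '[[[0,0,0.04,0,0,0,0],[0,0,0,0,0,0,0]]]'
```

```text
time: 4.32
tool_pos: [440.8, -143.1, 74.5]
tcp_rot: [-180.0, 0.0, 166.6]
ft_force: [-6.1, 2.2, 17.8]
finger_gap: 0.4
```

The force rose past 4 N to 17.8 N at the hard stop with 7 mm of travel, so the button is fully pressed. I release it, rise, and go around to the squat jar from the robot's side.

```bash
python3 -m jog '[[[0,0,-0.2,0,0,0,0],[0,0,-0.8,0,0,0,0],[0,0,-0.85,0,0,0,0],[0,0,-0.85,0,0,0,0],[0,0,-0.85,0,0,0,0]]]'; python3 -m jog '[[[0.21,0.98,0,0,0,0,0],[0.21,0.98,0,0,0,0,0],[0.21,0.98,0,0,0,0,0],[0.21,0.98,0,0,0,0,0],[0.21,0.98,0,0,0,0,0],[0.21,0.98,0,0,0,0,0],[0.21,0.98,0,0,0,0,0],[0.21,0.98,0,0,0,0,0],[0.21,0.98,0,0,0,0,0],[0,0,0,0,0,0,0],[0,0,0,0,0,0,0],[0,0,0,0,0,0,0]]]'
python3 - <<'E'
from h import *
s=telemetry.sense(); print(s['time'],s['tool_pos'])
shot('wrist','w2'); shot('top','top2')
im,w=cloud('top2'); m=(abs(w[...,0]-441)<25)&(abs(w[...,1]+142)<25)&(w[...,2]>57)&(w[...,2]<70); print(m.sum(),w[m].mean(0))
im,w=cloud('w2'); d=np.hypot(w[...,0]-593,w[...,1]-309); m=(abs(w[...,2]-78)<5)&(d<50); print(m.sum(),w[m].mean(0).round(1),((w[m].max(0)+w[m].min(0))/2).round(1),np.ptp(w[m],axis=0).round(1))
E
```

```text
time: 4.95
tool_pos: [439.6, -142.5, 251.2]
tcp_rot: [180.0, -0.1, 166.5]
ft_force: [0.6, -0.1, -1.0]
finger_gap: 0.3
time: 6.45
tool_pos: [451.0, 306.9, 250.3]
tcp_rot: [-180.0, -0.0, 166.5]
ft_force: [0.4, 0.0, -0.4]
finger_gap: 0.1
6.45 [451.01738453 306.9462022  250.29738812]
133 [ 441.86754172 -141.2099101    62.0002481 ]
399 [572.4 330.5  77.2] [572.8 330.8  76.3] [28.8 24.9  6.7]
```

View pics/w2.png

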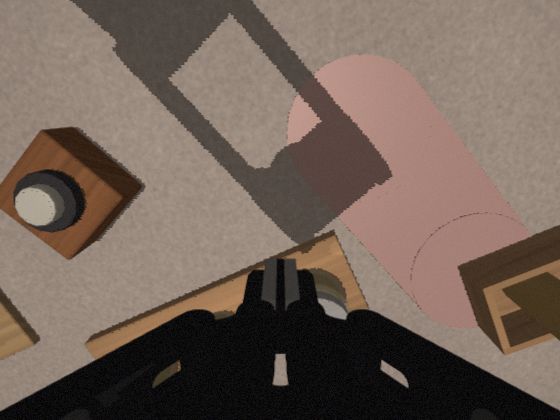

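The button sprang back (62.0 mm). I move over the squat lid and descend part way.

```bash
python3 -m jog '[[[-0.92,0.24,0,0,0,0,0],[-0.92,0.24,0,0,0,0,0],[-0.92,0.24,0,0,0,0,0],[0,0,0,0,0,0,0],[0,0,0,0,0,0,0],[0,0,0.8,0,0,0,0],[0,0,0.8,0,0,0,0],[0,0,0.7,0,0,0,0],[0,0,0.25,0,0,0,0],[0,0,0,0,0,0,0],[0,0,0,0,0,0,0]]]'
python3 - <<'E'
from h import *
s=telemetry.sense(); print(s['time'],s['tool_pos'],s['ft_force'])
shot('scene','s3'); shot('top','t3')
a,b=[load(t)[0] for t in('s3','t3')]
o=np.hstack([cv2.resize(a[230:420,230:430],(400,380)),cv2.resize(b[80:230,70:227],(400,380))]); cv2.imwrite('pics/c3.png',o[:,:,::-1])
E
```

```text
time: 7.92
tool_pos: [594.7, 311.5, 125.6]
tcp_rot: [179.9, 0.2, 166.6]
ft_force: [0.8, -1.1, 1.3]
finger_gap: -0.1
7.925 [594.66753383 311.51486205 125.64887481] [ 0.81544882 -1.12256353  1.33350962]
```

View pics/c3.png

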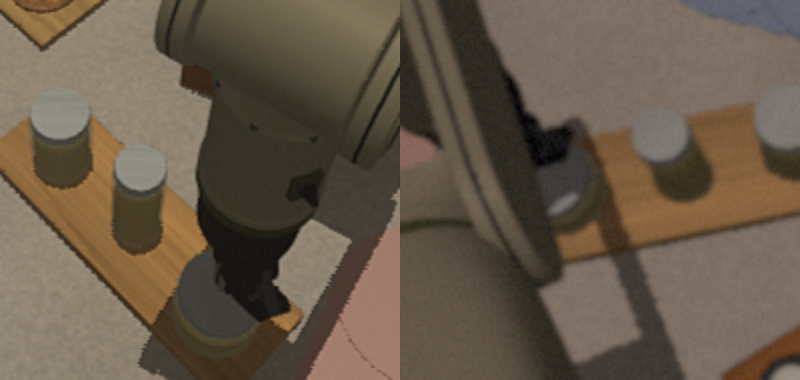

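Run:
```python
from h import *
im,d,K,T=load('s3')
for p in((594.7,311.5,106.6),(593,309.7,78),(594.7,311.5,180)):
    c=np.linalg.inv(T)@np.r_[p,1]; q=K@c[:3]/c[2]; print(p,q[:2].round(1),'crop',((q[0]-230)*2).round(),((q[1]-230)*2).round())
im,w=cloud('s3')
for cx,cy in((220,290),(200,300),(260,310),(275,300),(250,280),(60,115),(140,165)):
    print(cx,cy,w[230+cy//2,230+cx//2].round(1))
im,w0=cloud('scene0')
m=(abs(w0[...,2]-78)<4)&(np.hypot(w0[...,0]-593,w0[...,1]-310)<50); v,u=np.nonzero(m)
print('lid0',m.sum(),w0[m].mean(0).round(1),((w0[m].max(0)+w0[m].min(0))/2).round(1),np.ptp(w0[m],axis=0).round(0),u.mean(),v.mean())
m=(abs(w[...,2]-78)<4)&(np.hypot(w[...,0]-593,w[...,1]-310)<50); v,u=np.nonzero(m); print('lid3',w[m].min(0),w[m].max(0),u.mean(),v.mean())
```

```text
(594.7, 311.5, 106.6) [341.9 370.6] crop 224.0 281.0
(593, 309.7, 78) [340.3 375.4] crop 221.0 291.0
(594.7, 311.5, 180) [347.1 353.1] crop 234.0 246.0
220 290 [603.9 317.3 113.3]
200 300 [612.8 306.9  78.4]
260 310 [614.6 364.6 199.8]
275 300 [602.8 365.1 203.7]
250 280 [611.2 346.1 211.3]
60 115 [631.7 102.7 108. ]
140 165 [605.8 198.3 139.4]
lid0 1452 [593.1 310.5  78.1] [592.  309.2  78. ] [74. 74.  8.] 340.5 375.91046831955924
lid3 [578.61447485 273.28847497  74.18222154] [629.2082333  345.99667253  81.86310945] 335.01565995525726 379.3937360178971
```

Both cameras agree on the lid centre at (593,310,78), and the finger tip projects right over it. The dark part to the right in the crop is the camera bracket at z≈200. I lower to about a 13 mm gap and hold for more than 2 s.

```bash
python3 -m jog '[[[0.03,-0.04,0.15,0,0,0,0],[0,0,0.15,0,0,0,0],[0,0,0,0,0,0,0],[0,0,0,0,0,0,0],[0,0,0,0,0,0,0],[0,0,0,0,0,0,0],[0,0,0,0,0,0,0],[0,0,0,0,0,0,0],[0,0,0,0,0,0,0],[0,0,0,0,0,0,0],[0,0,0,0,0,0,0],[0,0,0,0,0,0,0]]]'; python3 -m jog '[[[0,0,0,0,0,0,0],[0,0,0,0,0,0,0],[0,0,0,0,0,0,0],[0,0,0,0,0,0,0],[0,0,0,0,0,0,0],[0,0,0,0,0,0,0],[0,0,0,0,0,0,0],[0,0,0,0,0,0,0],[0,0,0,0,0,0,0],[0,0,0,0,0,0,0],[0,0,0,0,0,0,0],[0,0,0,0,0,0,0]]]'
```

```text
time: 9.52
tool_pos: [591.7, 309.3, 108.0]
tcp_rot: [-180.0, -0.0, 166.5]
ft_force: [0.1, -0.2, -1.3]
finger_gap: -0.2
time: 11.02
tool_pos: [591.7, 309.4, 108.0]
tcp_rot: [180.0, 0.0, 166.5]
ft_force: [-0.2, -0.1, 0.2]
finger_gap: -0.2
```

```bash
python3 -m jog '[[[0,0,0,0,0,0,0],[0,0,0,0,0,0,0],[0,0,0,0,0,0,0],[0,0,-0.72,0,0,0,0],[0,0,-0.72,0,0,0,0],[0,0,-0.72,0,0,0,0],[0,0,-0.72,0,0,0,0],[0.92,-0.22,0,0,0,0,0],[0.92,-0.22,0,0,0,0,0],[0.92,-0.22,0,0,0,0,0]]]'; python3 -m jog '[[[-0.45,-0.965,0,0,0,0,0],[-0.45,-0.965,0,0,0,0,0],[-0.45,-0.965,0,0,0,0,0],[-0.45,-0.965,0,0,0,0,0],[-0.45,-0.965,0,0,0,0,0],[-0.45,-0.965,0,0,0,0,0],[-0.45,-0.965,0,0,0,0,0],[-0.45,-0.965,0,0,0,0,0],[0,0,0,0,0,0,0],[0,0,0,0,0,0,0],[0,0,0,0,0,0,0]]]'
python3 - <<'E'
from h import *
im,w=cloud('w1'); h=cv2.cvtColor(im,cv2.COLOR_RGB2HSV)
for tag in('scene0',):
    im,w=cloud(tag); h=cv2.cvtColor(im,cv2.COLOR_RGB2HSV)
    b=(abs(w[...,2]-17)<7)&(np.hypot(w[...,0]-536,w[...,1]+109)<40); print(np.median(h[b],axis=0))
    m=((abs(w[...,2]-17)<7)&(np.hypot(w[...,0]-536,w[...,1]+109)<55)&(h[...,0]<13)&(h[...,1]>90)).astype(np.uint8)
    m=cv2.morphologyEx(m,cv2.MORPH_CLOSE,np.ones((5,5))); k,l,st,c=cv2.connectedComponentsWithStats(m); i=1+st[1:,4].argmax()
    P=w[l==i]; P=P[~np.isnan(P[:,0])]; print(st[i],plane(tag,*c[i],17).round(1),np.ptp(P,axis=0).round(0))
shot('top','t4')
for t in('top0','t4'):
    _,w=cloud(t)
    for n,x,y,z in(('squat',593,310,78),('tall',607,199,138),('mid',631,102,108)):
        m=(abs(w[...,2]-z)<6)&(np.hypot(w[...,0]-x,w[...,1]-y)<50); print(t,n,m.sum(),w[m].mean(0).round(1))
E
```

```text
time: 12.28
tool_pos: [448.4, 309.2, 252.0]
tcp_rot: [180.0, 0.0, 166.5]
ft_force: [-0.2, 0.6, 1.1]
finger_gap: -0.1
time: 13.65
tool_pos: [535.0, -106.8, 252.0]
tcp_rot: [180.0, -0.0, 166.6]
ft_force: [0.3, 0.4, 0.4]
finger_gap: 0.2
[ 14. 154. 108.]
[253 208   1   1   1] [ 512.5 -140.6   17. ] [0. 0. 0.]
top0 squat 912 [593.1 309.5  78.5]
top0 tall 402 [606.9 199.5 138.5]
top0 mid 565 [632.  101.1 108.2]
t4 squat 915 [593.  309.3  78.6]
t4 tall 397 [607.1 199.6 138.4]
t4 mid 568 [631.8 101.2 108.4]
```

The jars have not moved. I descend over the empty mat.

```bash
python3 -m jog '[[[-0.03,-0.03,0.8,0,0,0,0],[0,0,0.9,0,0,0,0],[0,0,0.9,0,0,0,0],[0,0,0.6,0,0,0,0],[0,0,0.3,0,0,0,0],[0,0,0,0,0,0,0],[0,0,0,0,0,0,0]]]'
python3 - <<'E'
from h import *
print(plane('scene0',252,221,17))
s=telemetry.sense(); print(s['time'],s['tool_pos'],s['ft_force'])
shot('scene','s5'); shot('wrist','w5')
a,b=[load(t)[0] for t in('s5','w5')]
o=np.hstack([cv2.resize(a[130:280,150:310],(400,380)),cv2.resize(b,(400,380))]); cv2.imwrite('pics/c5.png',o[:,:,::-1])
E
```

```text
time: 14.58
tool_pos: [537.4, -109.9, 78.8]
tcp_rot: [-180.0, 0.2, 166.6]
ft_force: [0.3, 0.1, 0.7]
finger_gap: 0.4
[ 534.19307475 -107.12603253   17.        ]
14.575 [ 537.400754   -109.85883767   78.75746672] [0.31811635 0.05032343 0.69186718]
```

View pics/c5.png

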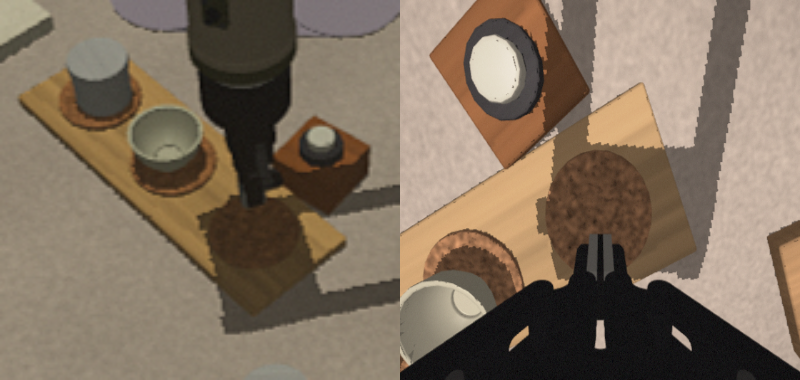

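The fingertips stand over the empty mat (crop: tip (252,200), mat (253,232); the bowl and tin are clear to the left). I do the last lowering and hold.

```bash
python3 -m jog '[[[0,0,0.27,0,0,0,0],[0,0,0.27,0,0,0,0],[0,0,0,0,0,0,0],[0,0,0,0,0,0,0],[0,0,0,0,0,0,0],[0,0,0,0,0,0,0],[0,0,0,0,0,0,0],[0,0,0,0,0,0,0],[0,0,0,0,0,0,0],[0,0,0,0,0,0,0],[0,0,0,0,0,0,0],[0,0,0,0,0,0,0]]]'; python3 -m jog '[[[0,0,0,0,0,0,0],[0,0,0,0,0,0,0],[0,0,0,0,0,0,0],[0,0,0,0,0,0,0],[0,0,0,0,0,0,0],[0,0,0,0,0,0,0],[0,0,0,0,0,0,0],[0,0,0,0,0,0,0],[0,0,0,0,0,0,0],[0,0,0,0,0,0,0]]]'
```

```text
time: 16.18
tool_pos: [536.2, -109.7, 50.0]
tcp_rot: [-180.0, 0.0, 166.5]
ft_force: [0.1, -0.3, -0.3]
finger_gap: -0.2
time: 17.42
tool_pos: [536.2, -109.7, 50.0]
tcp_rot: [180.0, 0.0, 166.5]
ft_force: [0.0, 0.5, 0.1]
finger_gap: -0.0
```

```bash
python3 -c "
from bench import job,telemetry as t
print(job.hand_in()); s=t.sense(); print(s['time'],s['tool_pos'])"
```

```text
the job is handed in; nothing more can be done
None
the job is handed in; nothing more can be done
```

The job is done and handed in at about 17.4 s of the 48 s allowed; `hand_in` gives no verdict.

- **Button:** I pressed the middle-sized block's button (70 × 70 mm, top at 62 mm) to its hard stop. The force went past 4 N to 17.8 N. After release its top measured 62.0 mm again.
- **Squat jar:** I pointed straight down at its lid from about 11 mm above, for roughly 3 s, within 2 mm of the lid's centre. I approached and left from the robot's side, clear of the other two jars. The overhead camera afterwards showed all three jars unmoved to within 0.3 mm.
- **Empty mat:** I finished pointing straight down from about 14 mm above the mat, at (536, −110). The force read zero to within noise.

**Disagreements and gaps:**
- The wrist and top cameras differed by about 2–3 mm on the button.
- The second camera's automatic mask for the empty mat failed. A hand-picked pixel in that view agreed with the top camera to about 3 mm, and the close-up view confirmed it.
- The bowl and tin were checked only by eye, before the last 29 mm of lowering.
- The state could not be read after hand-in.

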